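# Clip a paint-cup module onto the sloping studio rail

## Task

Pick up the loose red paint-cup module, feel for the upper edge of the aluminium rail at the yellow-marked bay (the rail has been re-clamped a few millimetres off) and hook the module's top lip under it, then tilt its foot down and press gently until the clip snaps over the lower edge, so that it sits fully home and flat between the yellow marks. Never push or pull it against the rail with more than about 20 N, do not knock the other things about, and let go at the end.

Things in the scene. Friction and masses are not known exactly. Their poses are not given: they have to be found in the camera images.
- module: Loose black carriage 62 (x) x 40 (y) x 8 mm with red grip block (22 x 26 x 32) at the foot half and white cup (28 wide, 22 high) at the lip half; 51 mm high, about 0.13 kg. Origin: centre of its lowest level (on the table, lying level, right way up). x points to the top-lip end, z up out of the cup. The carriage's flat underside is at z = 11 mm; lip and foot hang below it to z = 0.
- grip (a point): Where to grip the red block: at (-16, 0, 41) mm in the module frame, 10 mm below the block's top. The block is 26 mm wide across y: close along the module's y with the tool along its -z. Fingertips then clear the carriage (top at z = 19 mm) by 3 mm.
- lip (a point): Axis of the lip's rounded inner edge (radius 2 mm), at (21.5, 0, 2) mm in the module frame. The lip is 4 mm thick (z = 0 to 4) and reaches from a wall with inner face x = 25.5 to x = 19.5 mm, leaving a 7 mm high slot under the carriage, open to -x. The slot takes the rail's edge with the foot raised, tilted up to about 35 degrees; the rigid lip cannot be forced over the edge from above.
- foot (a point): On the carriage's underside at the foot end, at (-29, 0, 11) mm in the module frame. Below it hang two rigid feet with inner faces at x = -27.5 mm, with the yellow spring clip between them, its nose reaching to x = -22 mm. Seated, it is level with the flange's top face.
- clip (a joint): Yellow spring clip in the module's foot: 0 relaxed, to 0.005 m pushed out (module -x), spring 1.2 N + 0.6 N/mm. Pressing the foot down, its ramp meets the rail's lower edge with the foot some 7 mm high and is driven out about 3 mm; that takes up to about 7 N at the foot; then it jumps back under the edge, to 0 to 1 mm, and holds the module.
- rail_mid (a point): Nominal place of the rail: centre of its flange's top face; a point of the console with the console's level axes. The aluminium T rail slopes 25 degrees, rising along the console's +x. It is firmly clamped in slots and its true place, NOT measured, is up to 7 mm higher or lower along the slope and up to 5 mm further out or in, square to the slope. Find it by feel.
- rail_top (a point): Nominal upper edge of the flange (off like rail_mid): axis of its rounding, radius 2 mm. Flange: 50 mm along the slope x 400 x 4 mm thick, both long edges round. Below it 23 to 33 mm of free room to the board beside a 14 mm web. Seated: module parallel to the slope, underside on the flange, this edge deep in the slot, at (23.5, 0, 9) mm in the module frame.
- stand: Wooden sloping console, fixed, about 190 x 420 mm, board's top from 46 (front) to 130 mm high. Origin: centre of its underside on the table, 115 mm below rail_mid; x points away from the robot. Two other modules (blue and orange grips, 40 mm wide, standing 40 mm above the flange) sit on the rail at y = +165 and -165 mm.
- mark: Two yellow patches, 56 mm wide along the rail, on the board above and below the rail: the bay for the module. Origin: on their centre line, at the nominal flange top (as rail_mid); axes as the console's (y along the rail, z straight up). The 40 mm wide module must end between the patches, within their width.
- tube_red: Bystander: red paint tube lying, 112 x 36 x 33 mm. Origin under its centre.
- tube_orange: Bystander: orange paint tube lying, 112 x 36 x 33 mm. Origin under its centre.
- cap_white: Bystander: white tube cap, 36 mm across, 15 mm high.
- cap_red: Bystander: red tube cap, 36 mm across, 15 mm high.
- jar: Bystander: glass jar with yellow cap, 60 mm across, 85 mm high.
Mind the look-alikes: they are no part of the job. Of the things shaped like the module, the black one is meant.

How it is judged:
On the way, in this order (a step that is already met when the one before it is completed fails the run):
1. the top lip is hooked under the rail's upper edge at the marked bay while the foot is still raised (x of rail_c1 in the frame of module between 0.019 and 0.0265 m and z of rail_c1 in the frame of module between 0.005 and 0.011 m and z of rail_c2 in the frame of module below 0.001 m and y of module in the frame of mark between -0.015 and 0.015 m), for 0.2 s.
2. the clip has snapped: the module sits flat on the rail (x of rail_c1 in the frame of module between 0.02 and 0.0265 m and z of rail_c1 in the frame of module between 0.006 and 0.0105 m and x of rail_c2 in the frame of module between -0.0265 and -0.019 m and z of rail_c2 in the frame of module between 0.0075 and 0.0105 m and angle between the y axis of module and the y axis of stand, either way round below 0.06 rad and y of module in the frame of mark between -0.01 and 0.01 m and value of joint clip below 0.002 m), for 0.2 s.
At the end, for the whole second after the job is handed in: The module is released, at rest and flat on the rail: lip under the upper edge, underside within 1.5 mm of the flange at the foot, module parallel to the console within 0.06 rad, centre within 10 mm of the yellow marks, clip within 2 mm of relaxed (all of step 2 and linear speed of module below 0.01 m/s); the robot touches nothing.
It fails at once if the module is pushed or pulled against the rail or console with more than 28 N (contact force between module and stand above 28 N).
It fails at once if a bystander is moved more than 25 mm (distance of any of tube_red, tube_orange, cap_white, cap_red, jar from where it was at the start of the episode above 0.025 m).
It also fails if it takes over 72 s, if anything falls off the work surface, if the arm or the gripper's body presses on something with over 40 N, if the wrist force passes 120 N, or if a joint passes its speed limit or range.

## Robot

A 6-joint arm with a two-finger parallel gripper is mounted at the origin on the work surface. World frame = base frame: x ahead of the robot, y to its left, z up, the work surface at z = 0. Lengths are in m, angles in rad, forces in N, time in s.
With the tool pointing down it reaches from about 0.3 to 0.875 m from the base axis. Payload 6.4 kg.
Tool frame: the origin (TCP) lies at the very end of the fingers, on their centre line; the grasp point (between the pads) lies 19 mm behind it; z points along the fingers, y is the line along which they close (so a half turn about z gives the same grasp; the last joint's range is limited). The gripper opens to 88 mm and grips with 3 to 60 N. Pads are 18 mm wide; open, the fingers measure 123 mm over their backs; the gripper's body (75 mm by 187 mm) begins 45 mm behind the grasp point.
Start: joints at [1.133, 0.181, 1.607, -0, 1.354, -0.206], TCP at [0.132, 0.56, 0.203] pointing down, gripper open.
Joint ranges: [-2.99, 2.99], [-0.89, 2.07], [0.3, 2.58], [-1.14, 4.28], [0, 2.63], [-3.12, 3.12]. Speed limits (rad/s): [2.57, 2.57, 3.01, 3.14, 3.14, 3.14].

## Interface

Orientations are given as [roll, pitch, yaw] about the fixed x, y, z axes, in that order (R = Rz(yaw) Ry(pitch) Rx(roll)).
In Python, from bench import env gives the robot as it stands. The module is installed in compiled form; this text tells all that it offers.
- The arm moves only by the tool servo_tool, never from a script. Its argument "series" is one flat list of numbers, 5 for each row, row after row: the shift along the tool's x, y, z in units of 25 mm (1.0 is 25 mm), then the turn about the tool's z in units of 5 degrees (1.0 is 5 degrees), then the opening, from 0 (shut) to 1 (fully open). In form: [dx, dy, dz, yaw, fingers, dx, dy, dz, yaw, fingers, ...]. A call has 1 to 12 rows; each row shifts and turns the commanded pose from where the row before left it, along the tool's axes as they then stand; what a row does not reach is not made up. A row lasts 1/12 s, in which the tool goes at most 41.7 mm and 7.16 degrees, less where a joint would pass 70% of its speed; a pose out of reach is approached as far as the arm can. A call is refused whole if a number of a shift passes 1 or a number of a turn 1, either way. A call with a gripper value outside its range is refused whole. The fingers move at their own pace and stop on an object; "force" is the grip in N (left out, the last holds). Time passes only in rows, so rows that do not move let the fingers close. It gives the time, the measured TCP pose, the force, the opening and the grip force at its end, in the units of the state.
- env.get_state(): the state, without advancing time (a new reading comes with each control period).
- env.capture(name): name is "side" or "top"; returns a dict with "frame" (480x640x3 uint8, blue, green, red), "mtx" (3x3 intrinsics, pixels), "R" (3x3) and "t" (3): a world point X has camera coordinates R X + t. Camera axes: x right, y down, z forward; pixel columns grow to the right and rows downward; lengths in m; the calibration is good to about 2 mm. A picture is of the moment at which its call begins. There is no depth.
- env.hand_in(): hands the job in; it is judged then, once.
The state is a dict: "t": time; "q": joint angles; "joint_velocities": joint speeds; "joint_efforts": joint torques, N m; "position": TCP position; "tool_rot": TCP orientation; "ft_force": force on the tool from outside, world axes, zero at the start; "wrist_torque": the same for the moment, N m; "finger_gap": finger opening in m; "finger_force": force on a finger pad.
Only numpy, scipy, OpenCV 4.12 (cv2) and the standard library are available. Lean on these libraries where they do the work, as an engineer would, in place of code of your own. Each camera call takes 0.05 s, during which the arm holds its last target. There are 200 camera calls.

## Working session

There is one attempt and no reset: what is moved stays moved. The work goes in short steps, Python scripts to look and compute and a tool call to move; the robot and the scene stay as the last step left them, time stands still between calls to the robot, and variables do not carry over. Pictures are saved under pics/ and viewed, at most 10 in all, crops included, and the job is handed in when it is done.

Besides the shell and the picture viewer there is one more tool, called after ">>>" as name(argument=value, ...) on one line, values as JSON. servo_tool: Moves the arm, as the interface text tells. Its arguments: {"type":"object","properties":{"series":{"type":"array"},"force":{"type":"number"}},"required":["series"]}

```bash
mkdir -p pics; python3 - <<'E'
from bench import env
import cv2,pickle
d={}
for n in("side","top"):
    c=env.capture(n);d[n]=c;cv2.imwrite(f"pics/{n}0.png",c["frame"]);print(n,c["mtx"].tolist(),c["R"].round(4).tolist(),c["t"].round(4).tolist())
pickle.dump(d,open("cams0.pkl","wb"))
print(env.get_state())
E
```

```text
side [[515.5625869907291, 0.0, 317.8174504348721], [0.0, 515.5625869907291, 240.32181265817186], [0.0, 0.0, 1.0]] [[0.992, -0.1259, -0.0095], [-0.1025, -0.7596, -0.6423], [0.0736, 0.6381, -0.7664]] [-0.528, 0.027, 1.0645]
top [[619.6981116089048, 0.0, 328.61134191483376], [0.0, 619.6981116089048, 240.60666622449833], [0.0, 0.0, 1.0]] [[0.0207, -0.9998, 0.0036], [-0.9958, -0.0209, -0.0894], [0.0895, -0.0017, -0.996]] [-0.1287, 0.5127, 1.3283]
{'t': 0.1, 'q': array([ 1.13271736e+00,  1.81470724e-01,  1.60786062e+00, -2.38197563e-06,
        1.35386557e+00, -2.06249676e-01]), 'joint_velocities': array([-0.00130933, -0.00066775, -0.00041611, -0.00103087,  0.00247979,
        0.00011713]), 'joint_efforts': array([ 1.22962181e-03, -4.34816837e+01, -3.42696762e+01,  7.05494243e-02,
        3.40535317e-02, -6.40824601e-05]), 'position': array([0.13183327, 0.55912981, 0.20182098]), 'tool_rot': array([-3.14002192e+00, -3.26259721e-04,  2.90976362e+00]), 'ft_force': array([-0.95662979, -0.86975417,  0.13693633]), 'wrist_torque': array([-0.02217849, -0.00725309, -0.01629916]), 'finger_force': 0.0, 'finger_gap': 0.08836902783614502}
```

View pics/side0.png

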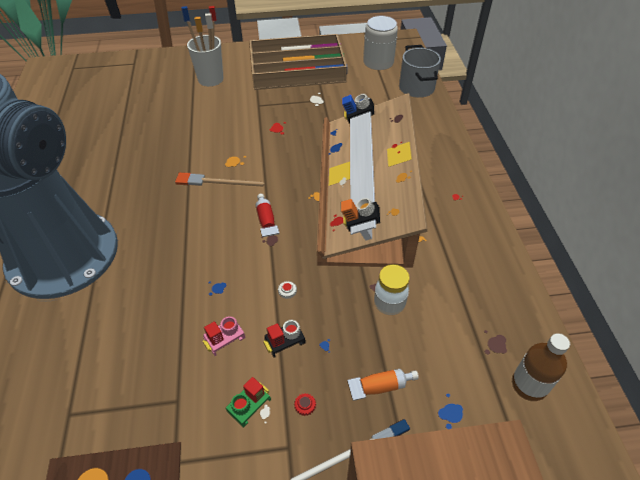

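View pics/top0.png

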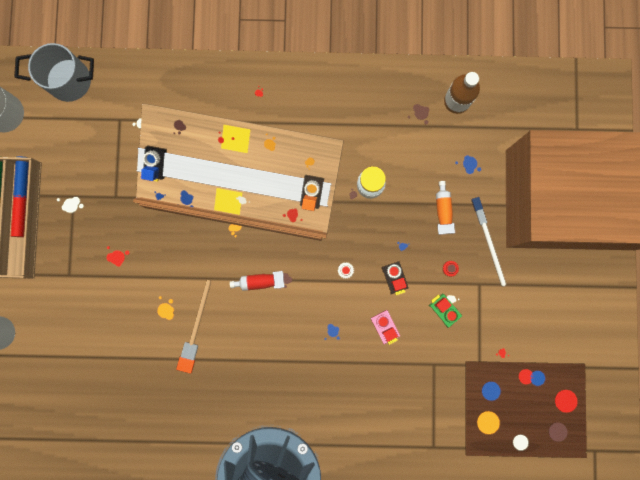

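The side view shows the black module with its red grip at (284,337), pink and green look-alikes beside it, and the yellow patches at (340,173) and (399,153). In the top view the module is at (395,277), the patches are at (235,138) and (228,201), and the rail runs from (140,160) to (330,195). Next I'll enlarge these areas.

```bash
python3 - <<'E'
import cv2,pickle,numpy as np
d=pickle.load(open("cams0.pkl","rb"))
def crop(n,x,y,w,h,s): return cv2.resize(d[n]["frame"][y:y+h,x:x+w],None,fx=s,fy=s,interpolation=cv2.INTER_CUBIC)
a=crop("side",255,310,60,50,6.6667);b=crop("top",370,255,60,50,6.6667)
cv2.imwrite("pics/mod.png",np.hstack([a,b]))
a=crop("side",310,90,120,150,4);b=cv2.resize(d["top"]["frame"][100:250,180:270],None,fx=4,fy=4,interpolation=cv2.INTER_CUBIC)
b=b[:600,:320] if b.shape[1]<320 else b[:, :320]
cv2.imwrite("pics/con.png",np.hstack([a,b]))
E
```

```text
(no output)
```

View pics/mod.png

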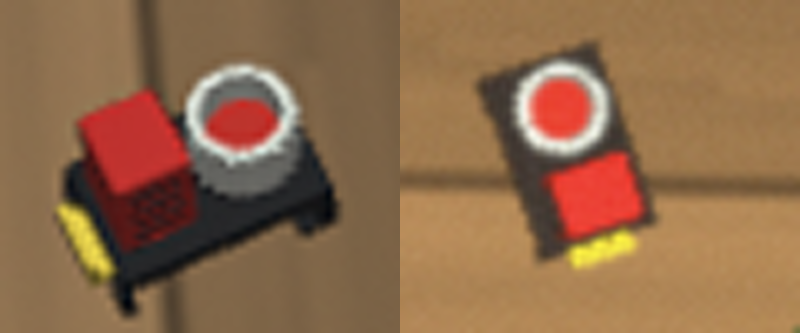

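View pics/con.png

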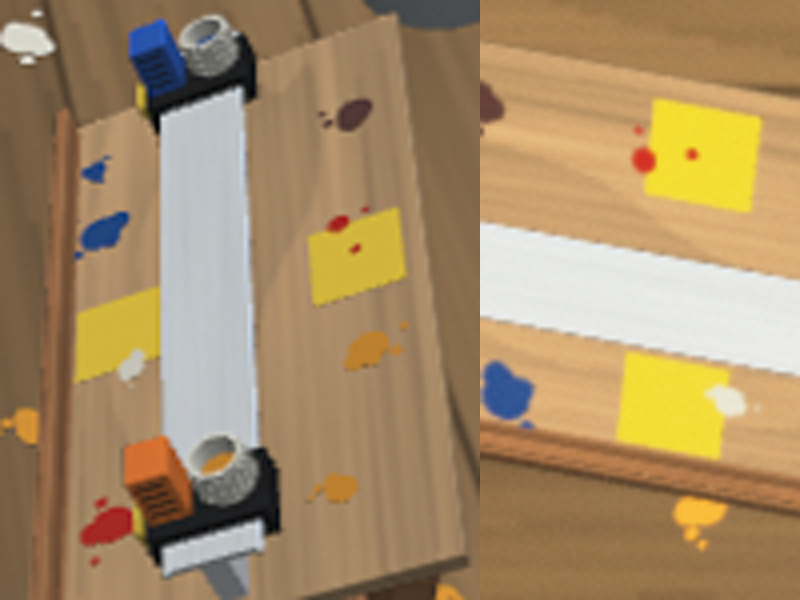

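The enlarged crops give me the block-top corners in both views, the patch corners and the rail's edge lines. I'll triangulate these.

```bash
cat > h.py <<'E'
import numpy as np,pickle,cv2
from scipy.optimize import least_squares
d=pickle.load(open("cams0.pkl","rb"))
P={n:c["mtx"]@np.c_[c["R"],c["t"]] for n,c in d.items()}
def tri(s,t):
    X=cv2.triangulatePoints(P["side"],P["top"],np.float64(s).T,np.float64(t).T);return (X[:3]/X[3]).T
def ray(n,p):
    c=d[n];v=c["R"].T@np.linalg.inv(c["mtx"])@np.r_[p,1];return -c["R"].T@c["t"],v/np.linalg.norm(v)
E
python3 - <<'E'
from h import *
np.set_printoptions(precision=4,suppress=True)
S=lambda a:np.array(a)/6.6667+[255,310]; T=lambda a:np.array(a)/6.6667+[370,255]
B=tri(S([(152,90),(192,160),(120,194),(78,124)]),T([(145,172),(227,152),(244,215),(168,240)]))
cup=tri(S([(242,115)]),T([(161,107)]))[0]
print("block",B,"\nctr",B.mean(0),"cup",cup)
v=cup-B.mean(0);print("module yaw by cup",np.degrees(np.arctan2(v[1],v[0])),"dist",np.hypot(*v[:2]))
e=(B[0]+B[1]-B[2]-B[3]);f=(B[0]-B[1]+B[3]-B[2]);print("yaw by edges",np.degrees(np.arctan2(e[1],e[0])),np.degrees(np.arctan2(-f[0],f[1])),np.linalg.norm(e)/2,np.linalg.norm(f)/2)
S=lambda a:np.array(a)/4+[310,90]; T=lambda a:np.array(a)/4+[180,100]
M=tri(S([(400,208),(406,274),(316,305),(307,236),(75,315),(76,382)]),T([(174,98),(282,117),(270,212),(165,195),(138,438),(236,458)]))
print("patches",M)
f=M[0]-M[1]+M[3]-M[2]+M[4]-M[5];yaw=np.arctan2(-f[0],f[1]);print("stand yaw",np.degrees(yaw),"width",np.linalg.norm(f)/3)
x=np.array([np.cos(yaw),np.sin(yaw),0]);y=np.array([-x[1],x[0],0])
print("along x,y:",np.c_[M@x,M@y,M[:,2]])
y0=np.mean(M@y)
lines=[("side",S([(242,88),(258,440)]),1),("top",T([(0,222),(320,278)]),1),("side",S([(161,118),(163,440)]),2),("top",T([(0,318),(320,373)]),2)]
th=np.radians(25);u=x*np.cos(th)+[0,0,np.sin(th)];n=-x*np.sin(th)+[0,0,np.cos(th)]
def res(p):
    mid=x*p[0]+y*y0+np.array([0,0,p[1]]);r=[]
    for nm,L,k in lines:
        o,a=ray(nm,L[0]);_,b=ray(nm,L[1]);N=np.cross(a,b);N/=np.linalg.norm(N)
        if N@u<0:N=-N
        c=mid+u*(23 if k==1 else -23)-2*n
        r.append(((c-o)@N+(2e-3 if k==1 else -2e-3)) if 0 else 0)
    return r
def res(p,full=False):
    mid=x*p[0]+y*y0+np.array([0,0,p[1]]);r=[]
    for nm,L,k in lines:
        o,a=ray(nm,L[0]);_,b=ray(nm,L[1]);N=np.cross(a,b);N/=np.linalg.norm(N)
        if N@u<0:N=-N
        s=1 if k==1 else -1
        c=mid+u*.023*s-.002*n
        r.append((c-o)@N+s*.002)
    return r
q=least_squares(lambda p:res(p),[M[:,:]@x@np.ones(6)/6,.115],x_scale=.01);print("rail mid xs,y0,z",q.x[0],y0,q.x[1],"res mm",np.array(q.fun)*1e3)
mid=x*q.x[0]+y*y0+np.array([0,0,q.x[1]]);print("mid",mid,"c1",mid+u*.023-.002*n)
E
```

```text
block [[ 0.4301 -0.2541  0.0486]
 [ 0.4377 -0.2795  0.0543]
 [ 0.4182 -0.2854  0.0517]
 [ 0.4093 -0.2617  0.0484]] 
ctr [ 0.4238 -0.2702  0.0507] cup [ 0.4519 -0.2598  0.0404]
module yaw by cup 20.14097327958474 dist 0.029924712572555627
yaw by edges 18.45364614751709 18.455101386106076 0.02127780179800314 0.02626167161097897
patches [[0.7412 0.1022 0.1256]
 [0.7309 0.0461 0.1297]
 [0.6872 0.0536 0.1073]
 [0.6948 0.1083 0.1069]
 [0.5745 0.1287 0.0475]
 [0.566  0.0757 0.0471]]
stand yaw -9.17455129831484 width 0.05529564063837494
along x,y: [[0.7155 0.2191 0.1256]
 [0.7142 0.1621 0.1297]
 [0.6699 0.1625 0.1073]
 [0.6686 0.2177 0.1069]
 [0.5467 0.2186 0.0475]
 [0.5467 0.165  0.0471]]
rail mid xs,y0,z 0.6143252396966856 0.1908339702667415 0.10463975144303544 res mm [ 0.282  -0.1555 -0.166   0.0388]
mid [0.6369 0.0904 0.1046] c1 [0.6583 0.087  0.1125]
```

The block top measures 50.7 mm high against the 51 mm given, and module yaw is about 19°. The stand's yaw is about -9° and the rail's upper edge is near (0.658, 0.087, 0.1125). The z looks a little low, so I'll check it by feel. Now I'll move over the module.

>>> servo_tool(series=[-0.9,-0.98,0,0,1,-0.9,-0.98,0,0,1,-0.9,-0.98,0,0,1,-0.9,-0.98,0,0,1,-0.9,-0.98,0,0,1,-0.9,-0.98,0,0,1,-0.9,-0.98,0,0,1,-0.9,-0.98,0,0,1,-0.9,-0.98,0,0,1,-0.9,-0.98,0,0,1,-0.9,-0.98,0,0,1,-0.9,-0.98,0,0,1], force=40)

```text
t: 1.1
position: [0.3275, 0.21, 0.2025]
tool_rot: [3.142, 0.0, 2.91]
ft_force: [0.1, 0.5, -0.1]
finger_gap: 0.0878
finger_force: 0.0
```

>>> servo_tool(series=[-0.5,-1,0,0,1,-0.5,-1,0,0,1,-0.5,-1,0,0,1,-0.5,-1,0,0,1,-0.5,-1,0,0,1,-0.5,-1,0,0,1,-0.5,-1,0,0,1,-0.5,-1,0,0,1,-0.5,-1,0,0,1,-0.5,-1,0,0,1,-0.5,-1,0,0,1,-0.5,-1,0,0,1])

```text
t: 2.1
position: [0.4042, -0.1163, 0.2024]
tool_rot: [3.141, -0.0, 2.909]
ft_force: [0.9, 1.4, 0.4]
finger_gap: 0.0883
finger_force: 0.0
```

>>> servo_tool(series=[-0.3,-0.8,0,0,1,-0.3,-0.8,0,0,1,-0.3,-0.8,0,0,1,0,0,0,-1,1,0,0,0,-1,1,0,0,0,-1,1,0,0,0,-1,1,0,0,0,-1,1,0,0,0,-1,1,0,0,0,-0.46,1,0,0,0,0,1])

```text
t: 3.02
position: [0.4123, -0.1784, 0.2023]
tool_rot: [3.141, -0.0, -2.808]
ft_force: [-0.1, -0.8, 0.4]
finger_gap: 0.0879
finger_force: 0.0
```

>>> servo_tool(series=[0.19,-0.9,0,0,1,0.19,-0.9,0,0,1,0.19,-0.9,0,0,1,0.2,-0.92,0,0,1,0,0,1,0,1,0,0,1,0,1,0,0,1,0,1,0,0,1,0,1,0,0,1,0,1,0,0,0.2,0,1,0,0,0,0,1,0,0,0,0,1])

```text
t: 4.02
position: [0.4241, -0.2706, 0.0733]
tool_rot: [-3.141, 0.0, -2.81]
ft_force: [0.3, -0.6, 0.4]
finger_gap: 0.0881
finger_force: 0.0
```

```bash
python3 - <<'E'
from bench import env
import cv2,numpy as np
o=[]
for n,(x,y) in(("side",(225,280)),("top",(345,220))):
    c=env.capture(n);o.append(cv2.resize(c["frame"][y:y+100,x:x+100],(400,400),interpolation=cv2.INTER_CUBIC))
cv2.imwrite("pics/pre.png",np.hstack(o));print(env.get_state()["position"])
E
```

```text
[ 0.42483124 -0.2713566   0.07435876]
```

View pics/pre.png

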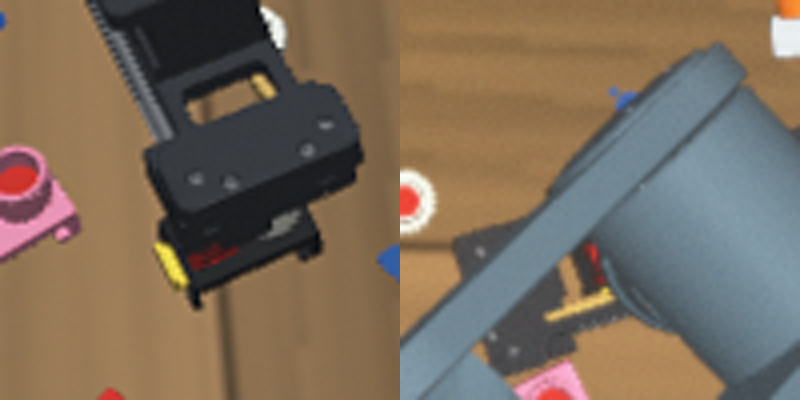

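The gripper straddles the red block, with the module at about (240,240) in the left crop and clear of the neighbours. Next I'll descend and grip.

>>> servo_tool(series=[0,0,0.8,0,1,0,0,0.7,0,1,0,0,0.5,0,1,0,0,0,0,1,0,0,0,0,0,0,0,0,0,0,0,0,0,0,0,0,0,0,0,0,0,0,0,0,0,0,0,0,0,0,0,0,0,0,0,0,0,0,0,0], force=40)

```text
t: 5.12
position: [0.4238, -0.2704, 0.0227]
tool_rot: [-3.141, 0.0, -2.81]
ft_force: [-0.1, 0.6, -0.4]
finger_gap: 0.0372
finger_force: 0.0
```

>>> servo_tool(series=[0,0,0,0,0,0,0,0,0,0,0,0,0,0,0,0,0,0,0,0,0,0,0,0,0,0,0,0,0,0])

```text
t: 5.62
position: [0.4238, -0.2703, 0.0226]
tool_rot: [3.142, -0.0, -2.81]
ft_force: [-0.3, 1.3, -1.4]
finger_gap: 0.0005
finger_force: 0.0
```

```bash
python3 - <<'E'
from bench import env
import cv2,numpy as np
o=[]
for n,(x,y) in(("side",(225,280)),("top",(345,220))):
    c=env.capture(n);o.append(cv2.resize(c["frame"][y:y+100,x:x+100],(400,400),interpolation=cv2.INTER_CUBIC))
cv2.imwrite("pics/grip.png",np.hstack(o));s=env.get_state();print(s)
E
```

```text
{'t': 5.7167, 'q': array([-8.04403328e-01,  2.69601750e-01,  1.91322925e+00, -8.83815988e-06,
        9.58781976e-01, -2.70714744e+00]), 'joint_velocities': array([ 0.00013682,  0.00078246,  0.00040923,  0.00108094,  0.00086425,
       -0.00166796]), 'joint_efforts': array([ 3.30601088e-04, -3.98687124e+01, -2.62967294e+01, -6.24344009e-02,
        1.95462402e-02, -7.30915957e-06]), 'position': array([ 0.42379143, -0.27036468,  0.02261908]), 'tool_rot': array([ 3.14157726e+00, -1.51169701e-05, -2.80963979e+00]), 'ft_force': array([ 0.01468774,  0.37450686, -0.01899694]), 'wrist_torque': array([ 0.0665063 , -0.00444517, -0.04184076]), 'finger_force': 0.0, 'finger_gap': 0.0004250826022167801}
```

View pics/grip.png

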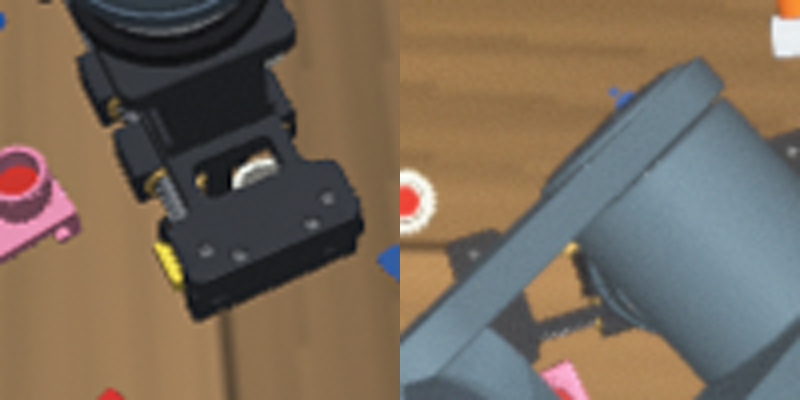

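The gap reads 0 although the module hasn't moved, and the front plate looks as if it's still open. I'll lift a little to test, then take a closer look.

>>> servo_tool(series=[0,0,-0.5,0,0,0,0,-0.5,0,0,0,0,-0.5,0,0,0,0,-0.5,0,0,0,0,0,0,0,0,0,0,0,0,0,0,0,0,0,0,0,0,0,0])

```text
t: 6.38
position: [0.4233, -0.2698, 0.0717]
tool_rot: [3.14, -0.001, -2.81]
ft_force: [-0.0, 0.4, 0.4]
finger_gap: 0.0003
finger_force: 0.0
```

```bash
python3 - <<'E'
from bench import env
import cv2,numpy as np
F=[env.capture("side")["frame"] for _ in range(4)]
f=np.mean(F,0).astype(np.uint8)
cv2.imwrite("pics/lift.png",cv2.resize(f[240:360,205:365],(800,600),interpolation=cv2.INTER_CUBIC))
s=[env.get_state() for _ in range(1)][0];print(s["ft_force"],s["finger_gap"],s["finger_force"],s["position"])
E
```

```text
[-0.08291581 -0.1669975   0.21958623] 0.0005269565282459907 0.0 [ 0.42348127 -0.2700795   0.0720056 ]
```

View pics/lift.png

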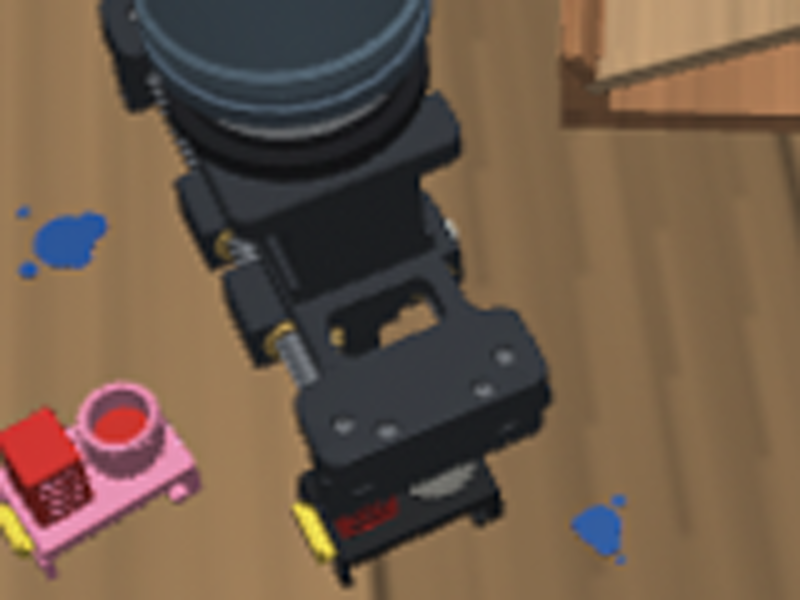

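The module stayed on the table. I'll check where the gripper body should appear in this picture if the pose readings are right.

```bash
python3 - <<'E'
from h import *
from scipy.spatial.transform import Rotation as Ro
T=np.array([.4235,-.270,.072]);R=Ro.from_euler("xyz",[np.pi,0,-2.81]).as_matrix()
def pr(X):
    p=P["side"]@np.r_[X,1];p=p[:2]/p[2];return ((p-[205,240])*5).round().astype(int).tolist()
for nm,l in(("tcp",(0,0,0)),("nearA",(.0375,.0935,-.064)),("nearB",(-.0375,.0935,-.064)),("nearA'",(.0375,-.0935,-.064)),("nearB'",(-.0375,-.0935,-.064)),("xA",(.0935,.0375,-.064)),("xA",(.0935,-.0375,-.064)),("xB",(-.0935,.0375,-.064)),("xB",(-.0935,-.0375,-.064)),("flange",(0,0,-.2))): print(nm,pr(T+R@np.array(l)))
E
```

```text
tcp [342, 424]
nearA [115, 152]
nearB [322, 73]
nearA' [333, 611]
nearB' [563, 508]
xA [8, 343]
xA [88, 533]
xB [540, 131]
xB [643, 298]
flange [288, 52]
```

>>> servo_tool(series=[0,0,0,0,1,0,0,0,0,1,0,0,0,0,1,0,0,0,0,1,0,0,0,0,1,0,0,0,0,1,0,0,0,0,1,0,0,0,0,1,0,0,0,0,1,0,0,0,0,1,0,0,0,0,1,0,0,0,0,1])

```text
t: 7.58
position: [0.4238, -0.2704, 0.0726]
tool_rot: [-3.142, 0.0, -2.81]
ft_force: [0.8, -0.2, -0.2]
finger_gap: 0.0782
finger_force: 0.0
```

```bash
python3 - <<'E'
from bench import env
import cv2,numpy as np
f=env.capture("side")["frame"]; g=env.capture("top")["frame"]
a=cv2.resize(f[240:360,230:330],(500,600),interpolation=cv2.INTER_CUBIC)
b=cv2.resize(g[220:340,355:415],(300,600),interpolation=cv2.INTER_CUBIC)
cv2.imwrite("pics/open2.png",np.hstack([a,b]));s=env.get_state();print(s["finger_gap"],s["position"],s["t"])
E
```

```text
0.08650495471482818 [ 0.42379037 -0.27036593  0.07262194] 7.6833
```

View pics/open2.png

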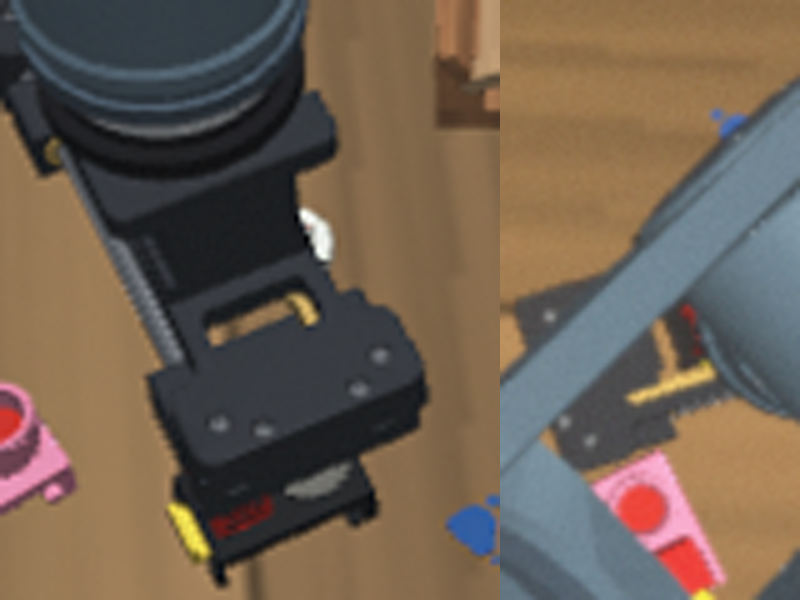

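```bash
python3 - <<'E'
from h import *
from scipy.spatial.transform import Rotation as Ro
T=np.array([.4238,-.2704,.0726]);R=Ro.from_euler("xyz",[np.pi,0,-2.81]).as_matrix()
def pr(n,X):
    p=P[n]@np.r_[X,1];return (p[:2]/p[2]).round(1).tolist()
for z in(.064,.1,.15):
  for y in (-.0935,.0935):
    for x in(-.0375,.0375):
      X=T+R@np.array([x,y,-z]);print(z,y,x,"top",pr("top",X),"side",pr("side",X))
# DLT fit: triangulate +y-end corners is impossible; solve offset from both ends
obs=[("top",(-.0375,-.0935),(359,281)),]
E
```

```text
0.064 -0.0935 -0.0375 top [443.1, 250.7] side [317.9, 341.7]
0.064 -0.0935 0.0375 top [455.2, 286.6] side [271.8, 362.1]
0.064 0.0935 -0.0375 top [354.0, 279.4] side [269.6, 254.5]
0.064 0.0935 0.0375 top [365.7, 315.6] side [228.2, 270.3]
0.1 -0.0935 -0.0375 top [446.5, 249.3] side [317.6, 329.5]
0.1 -0.0935 0.0375 top [459.1, 286.3] side [269.9, 350.4]
0.1 0.0935 -0.0375 top [354.8, 278.9] side [267.8, 241.0]
0.1 0.0935 0.0375 top [366.9, 316.2] side [225.0, 257.0]
0.15 -0.0935 -0.0375 top [451.7, 247.3] side [317.3, 310.9]
0.15 -0.0935 0.0375 top [464.8, 285.8] side [266.8, 332.4]
0.15 0.0935 -0.0375 top [356.0, 278.1] side [265.2, 220.8]
0.15 0.0935 0.0375 top [368.7, 317.0] side [220.3, 237.0]
```

Fully open at this reported height, the near fingertip should appear around (275,544) in the side crop, but it isn't there. The gripper seems to sit tens of mm higher than the reported z. I'll measure that by feel: close the fingers and probe gently down onto the block's top.

>>> servo_tool(series=[0,0,0,0,0,0,0,0,0,0,0,0,0,0,0,0,0,0,0,0,0,0,0,0,0,0,0,0,0,0,0,0,0,0,0,0,0,0,0,0,0,0,0,0,0,0,0,0,0,0,0,0,0,0,0,0,0,0,0,0])

```text
t: 8.68
position: [0.4238, -0.2704, 0.0726]
tool_rot: [3.142, -0.0, -2.81]
ft_force: [0.8, -1.2, -1.2]
finger_gap: 0.0106
finger_force: 0.0
```

>>> servo_tool(series=[0,0,0.3,0,0,0,0,0.2,0,0,0,0,0.1,0,0,0,0,0,0,0,0,0,0,0,0])

```text
t: 9.1
position: [0.4236, -0.2701, 0.0572]
tool_rot: [3.141, -0.0, -2.81]
ft_force: [-0.4, 0.6, 0.0]
finger_gap: -0.0002
finger_force: 0.0
```

>>> servo_tool(series=[0,0,0.08,0,0,0,0,0.08,0,0,0,0,0.08,0,0,0,0,0,0,0])

```text
t: 9.43
position: [0.4236, -0.2702, 0.0512]
tool_rot: [3.141, -0.0, -2.81]
ft_force: [0.3, -0.1, 0.1]
finger_gap: 0.0005
finger_force: 0.0
```

>>> servo_tool(series=[0,0,0.06,0,0,0,0,0.06,0,0,0,0,0.0,0,0])

```text
t: 9.68
position: [0.4236, -0.2702, 0.0483]
tool_rot: [3.141, -0.0, -2.81]
ft_force: [1.0, -0.4, 0.5]
finger_gap: 0.0006
finger_force: 0.0
```

>>> servo_tool(series=[0,0,0.08,0,0,0,0,0.08,0,0,0,0,0.0,0,0])

```text
t: 9.93
position: [0.4236, -0.2701, 0.0442]
tool_rot: [3.141, -0.0, -2.81]
ft_force: [-0.1, 0.7, -0.8]
finger_gap: 0.0006
finger_force: 0.0
```

>>> servo_tool(series=[0,0,0.15,0,0,0,0,0.15,0,0,0,0,0.15,0,0,0,0,0.15,0,0,0,0,0.15,0,0,0,0,0,0,0])

```text
t: 10.43
position: [0.4233, -0.2699, 0.0249]
tool_rot: [3.14, -0.001, -2.81]
ft_force: [-0.0, 0.4, -0.5]
finger_gap: 0.0003
finger_force: 0.0
```

There's no contact even at an indicated 0.025, so the real fingertips are at least 26 mm higher than reported. I'll open, go lower while straddling the block, and try closing there.

>>> servo_tool(series=[0,0,0,0,1,0,0,0,0,1,0,0,0,0,1,0,0,0,0,1,0,0,0,0,1,0,0,0,0,1,0,0,0,0,1,0,0,0,0,1,0,0,0,0,1,0,0,0,0,1,0,0,0,0,1,0,0,0,0,1])

```text
t: 11.43
position: [0.4238, -0.2704, 0.0259]
tool_rot: [-3.142, -0.0, -2.81]
ft_force: [-0.6, 0.0, 0.3]
finger_gap: 0.0783
finger_force: 0.0
```

>>> servo_tool(series=[0,0,0.1,0,1,0,0,0.1,0,1,0,0,0.1,0,1,0,0,0.1,0,1,0,0,0.1,0,1,0,0,0.1,0,1,0,0,0,0,1,0,0,0,0,1])

```text
t: 12.1
position: [0.4237, -0.2702, 0.0106]
tool_rot: [3.141, -0.0, -2.81]
ft_force: [0.6, -0.5, 0.6]
finger_gap: 0.0881
finger_force: 0.0
```

```bash
python3 - <<'E'
from bench import env
import cv2,numpy as np
f=env.capture("side")["frame"]
cv2.imwrite("pics/low.png",cv2.resize(f[270:370,225:325],(600,600),interpolation=cv2.INTER_CUBIC))
s=env.get_state();print(s["finger_gap"],s["position"],s["t"],s["ft_force"])
E
```

```text
0.08834776583455703 [ 0.42378534 -0.27034138  0.01080987] 12.15 [-0.54000681 -0.20063665  0.82695136]
```

View pics/low.png

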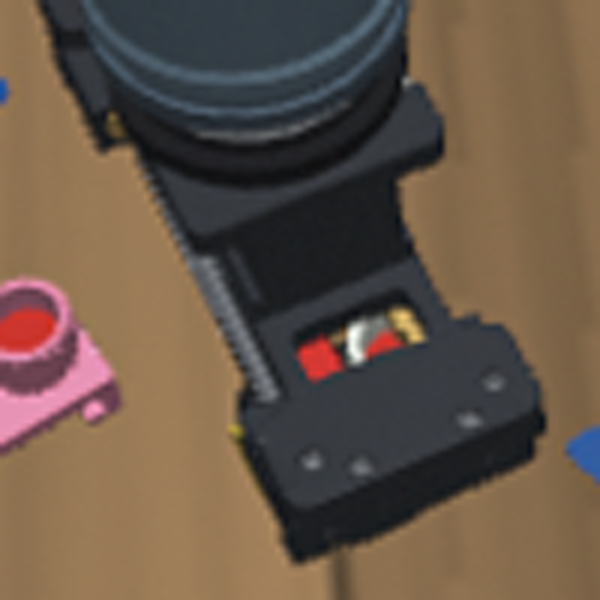

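Through the window the block shows red at about (320,360), and the body's lower corner at (295,560) puts the gripper roughly 50–60 mm higher than reported. I'll go another 16 mm down and try closing.

>>> servo_tool(series=[0,0,0.1,0,1,0,0,0.1,0,1,0,0,0.1,0,1,0,0,0.1,0,1,0,0,0.1,0,1,0,0,0.1,0,1,0,0,0,0,1,0,0,0,0,1], force=10)

```text
t: 12.82
position: [0.4237, -0.2702, -0.0044]
tool_rot: [3.141, -0.0, -2.81]
ft_force: [-0.5, -0.2, 0.3]
finger_gap: 0.0883
finger_force: 0.0
```

>>> servo_tool(series=[0,0,0,0,0.25,0,0,0,0,0.25,0,0,0,0,0.25,0,0,0,0,0.25,0,0,0,0,0.25,0,0,0,0,0.25,0,0,0,0,0.25,0,0,0,0,0.25,0,0,0,0,0.25,0,0,0,0,0.25,0,0,0,0,0.25,0,0,0,0,0.25])

```text
t: 13.82
position: [0.4237, -0.2702, -0.0042]
tool_rot: [3.141, -0.0, -2.81]
ft_force: [-0.8, 1.2, 0.1]
finger_gap: 0.026
finger_force: 9.9
```

It gripped the block: gap 26 mm at 9.9 N. So the offset is between 28 and 55 mm. I'll narrow it by opening, raising 14 mm and closing again.

>>> servo_tool(series=[0,0,0,0,0.5,0,0,0,0,0.5,0,0,0,0,0.5,0,0,0,0,0.5,0,0,-0.28,0,0.5,0,0,-0.28,0,0.5,0,0,0,0,0.5])

```text
t: 14.4
position: [0.4248, -0.2713, 0.0116]
tool_rot: [-3.139, 0.001, -2.81]
ft_force: [0.2, -1.1, 0.1]
finger_gap: 0.0445
finger_force: 0.0
```

>>> servo_tool(series=[0,0,0,0,0.22,0,0,0,0,0.22,0,0,0,0,0.22,0,0,0,0,0.22,0,0,0,0,0.22,0,0,0,0,0.22,0,0,0,0,0.22])

```text
t: 14.98
position: [0.4237, -0.2703, 0.0098]
tool_rot: [3.141, -0.0, -2.81]
ft_force: [-0.9, -0.4, 2.2]
finger_gap: 0.0254
finger_force: 10.0
```

>>> servo_tool(series=[0,0,0,0,0.5,0,0,0,0,0.5,0,0,0,0,0.5,0,0,0,0,0.5,0,0,-0.26,0,0.5,0,0,0,0,0.5])

```text
t: 15.48
position: [0.4243, -0.2708, 0.0173]
tool_rot: [-3.141, 0.0, -2.81]
ft_force: [-1.2, 0.1, -0.0]
finger_gap: 0.0441
finger_force: 0.0
```

>>> servo_tool(series=[0,0,0,0,0.22,0,0,0,0,0.22,0,0,0,0,0.22,0,0,0,0,0.22,0,0,0,0,0.22,0,0,0,0,0.22,0,0,0,0,0.22])

```text
t: 16.07
position: [0.4238, -0.2703, 0.0163]
tool_rot: [3.141, -0.0, -2.81]
ft_force: [-0.2, 0.4, 0.2]
finger_gap: 0.0192
finger_force: 0.0
```

There was no contact at 0.0163 but there was at 0.0098, so the offset is 38±3 mm. I'll open, descend to an indicated -0.013 (a true tip height of about 25 mm), and grip firmly.

>>> servo_tool(series=[0,0,0,0,0.6,0,0,0,0,0.6,0,0,0,0,0.6,0,0,0,0,0.6,0,0,0,0,0.6,0,0,0.3,0,0.6,0,0,0.3,0,0.6,0,0,0.3,0,0.6,0,0,0.27,0,0.6,0,0,0,0,0.6,0,0,0,0,0.6], force=40)

```text
t: 16.98
position: [0.4233, -0.2699, -0.0137]
tool_rot: [3.14, -0.001, -2.81]
ft_force: [1.0, -0.8, 0.4]
finger_gap: 0.0528
finger_force: 0.0
```

>>> servo_tool(series=[0,0,0,0,0,0,0,0,0,0,0,0,0,0,0,0,0,0,0,0,0,0,0,0,0,0,0,0,0,0,0,0,0,0,0,0,0,0,0,0])

```text
t: 17.65
position: [0.424, -0.2705, -0.0126]
tool_rot: [-3.141, 0.0, -2.81]
ft_force: [-1.0, 0.0, 5.1]
finger_gap: 0.0255
finger_force: 39.9
```

Firmly held: gap 25.5 mm at 40 N. Next I'll lift, turn 28° and carry it to just above the bay.

>>> servo_tool(series=[0,0,-0.2,0,0,0,0,-0.6,0,0,0,0,-0.9,0,0,0,0,-0.95,0,0,0,0,-0.95,0,0,0,0,-0.95,0,0,0,0,-0.95,0,0,0,0,-0.95,0,0,0,0,-0.9,0,0,0,0,-0.6,0,0,0,0,-0.2,0,0,0,0,0,0,0])

```text
t: 18.65
position: [0.4243, -0.2709, 0.1922]
tool_rot: [-3.139, 0.001, -2.81]
ft_force: [-0.5, 0.2, -1.3]
finger_gap: 0.0257
finger_force: 39.9
```

>>> servo_tool(series=[0,0,0,0.5,0,0,0,0,1,0,0,0,0,1,0,0,0,0,1,0,0,0,0,1,0,0,0,0,0.7,0,0,0,0,0.43,0,0,0,0,0,0])

```text
t: 19.32
position: [0.423, -0.2695, 0.1889]
tool_rot: [3.14, -0.003, 2.981]
ft_force: [-0.4, -0.0, -1.3]
finger_gap: 0.0258
finger_force: 39.9
```

>>> servo_tool(series=[-0.2,0.5,0,0,0,-0.38,0.98,0,0,0,-0.38,0.98,0,0,0,-0.38,0.98,0,0,0,-0.38,0.98,0,0,0,-0.38,0.98,0,0,0,-0.38,0.98,0,0,0,-0.38,0.98,0,0,0,-0.38,0.98,0,0,0,-0.38,0.98,0,0,0,-0.38,0.98,0,0,0,-0.38,0.98,0,0,0])

```text
t: 20.32
position: [0.5764, -0.0079, 0.1893]
tool_rot: [3.141, -0.002, 2.984]
ft_force: [-0.6, -1.0, -1.2]
finger_gap: 0.0257
finger_force: 39.9
```

>>> servo_tool(series=[-0.38,0.98,0,0,0,-0.38,0.98,0,0,0,-0.38,0.98,0,0,0,-0.38,0.98,0,0,0,-0.1,0.3,0,0,0,0,0,0,0,0,0,0,0,0,0])

```text
t: 20.9
position: [0.6325, 0.0882, 0.1895]
tool_rot: [-3.141, -0.002, 2.984]
ft_force: [-0.1, -0.7, -1.4]
finger_gap: 0.0258
finger_force: 39.9
```

>>> servo_tool(series=[0,0.12,0.3,0,0,0,0,0.5,0,0,0,0,0.6,0,0,0,0,0.5,0,0,0,0,0.4,0,0,0,0,0.28,0,0,0,0,0,0,0,0,0,0,0,0])

```text
t: 21.57
position: [0.6336, 0.0912, 0.1259]
tool_rot: [-3.141, -0.001, 2.982]
ft_force: [-1.0, 0.6, -2.0]
finger_gap: 0.0258
finger_force: 39.9
```

```bash
python3 - <<'E'
from bench import env
from h import *
s=env.get_state();p=s["position"];print(p,s["tool_rot"],s["ft_force"])
o=[];th=np.radians(-9.17);x=np.array([np.cos(th),np.sin(th),0]);y=np.array([-x[1],x[0],0])
m=p+[0,0,.013]+.016*x
f=env.capture("side")["frame"];g=env.capture("top")["frame"]
for l in((-31,-20,19),(31,-20,19),(31,-20,4),(-31,-20,0),(14,0,41),(31,20,19)):
    X=m+(l[0]*x+l[1]*y+[0,0,l[2]])*1e-3
    q=P["side"]@np.r_[X,1];q=(q[:2]/q[2]);print(l,"side crop",((q-[320,110])*6).round(),end=" ")
    q=P["top"]@np.r_[X,1];q=(q[:2]/q[2]);print("top",((q-[205,130])*6+[400,0]).round())
a=cv2.resize(f[110:210,320:387],(400,600),interpolation=cv2.INTER_CUBIC);b=cv2.resize(g[130:230,205:271],(400,600),interpolation=cv2.INTER_CUBIC)
cv2.imwrite("pics/bay.png",np.hstack([a,b]))
E
```

```text
[0.63364526 0.09118263 0.1259055 ] [-3.14146340e+00 -8.14259876e-04  2.98196476e+00] [-1.0013818   0.63433778 -1.99237577]
(-31, -20, 19) side crop [202. 204.] top [568. 312.]
(31, -20, 19) side crop [387. 206.] top [604. 130.]
(31, -20, 4) side crop [383. 241.] top [610. 140.]
(-31, -20, 0) side crop [199. 248.] top [576. 322.]
(14, 0, 41) side crop [339. 115.] top [524. 154.]
(31, 20, 19) side crop [382. 131.] top [485. 109.]
```

View pics/bay.png

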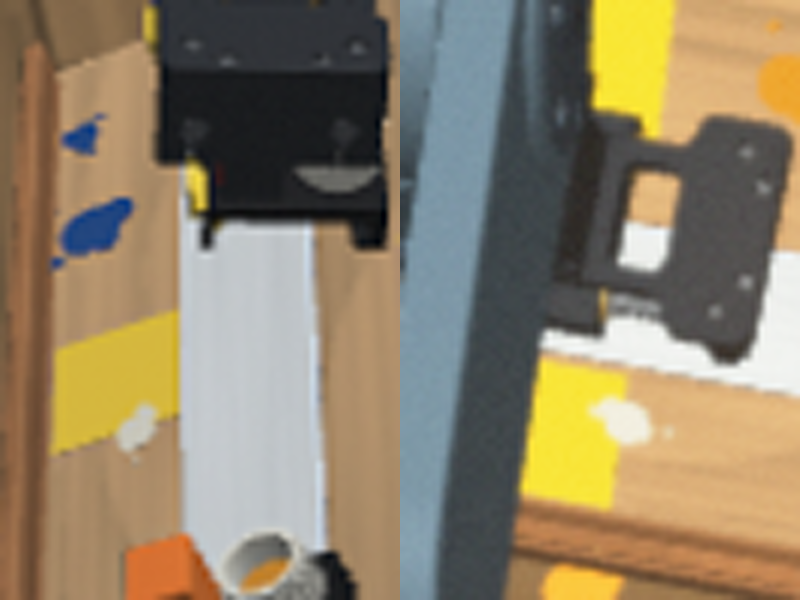

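The module shows at (207,247) for the foot and (383,245) for the lip, within about 1 px of where the readings predict, so indicated z + 13 mm is right for the module's base. Next I'll lower it and feel for the rail.

>>> servo_tool(series=[0,0,0.3,0,0,0,0,0.3,0,0,0,0,0.2,0,0,0,0,0.1,0,0,0,0,0.1,0,0,0,0,0,0,0,0,0,0,0,0])

```text
t: 22.25
position: [0.6338, 0.0914, 0.1013]
tool_rot: [-3.142, -0.0, 2.982]
ft_force: [-0.1, -0.2, -1.9]
finger_gap: 0.0255
finger_force: 39.9
```

>>> servo_tool(series=[0,0,0.02,0,0,0,0,0.02,0,0,0,0,0.02,0,0,0,0,0.02,0,0,0,0,0,0,0])

```text
t: 22.67
position: [0.6338, 0.0914, 0.0993]
tool_rot: [-3.142, -0.0, 2.982]
ft_force: [-0.3, 1.0, -1.0]
finger_gap: 0.0255
finger_force: 39.9
```

>>> servo_tool(series=[0,0,0.02,0,0,0,0,0.02,0,0,0,0,0.02,0,0,0,0,0,0,0])

```text
t: 23.0
position: [0.6339, 0.0914, 0.0979]
tool_rot: [-3.142, 0.0, 2.982]
ft_force: [-0.4, 0.9, -1.2]
finger_gap: 0.0256
finger_force: 39.9
```

>>> servo_tool(series=[0,0,0.02,0,0,0,0,0.02,0,0,0,0,0,0,0])

```text
t: 23.25
position: [0.634, 0.0914, 0.0978]
tool_rot: [-3.142, 0.0, 2.982]
ft_force: [-3.7, 0.1, 3.9]
finger_gap: 0.0256
finger_force: 39.9
```

Contact came at an indicated 0.0978 with about 5 N, and the arm yields about 1 mm for that. The rail edge is therefore touching the carriage underside. I'll raise 0.8 mm clear and slide down-slope so the slot takes the edge.

>>> servo_tool(series=[0,0,-0.036,0,0,0,0,-0.036,0,0,0,0,0,0,0,0.06,0,0,0,0,0.08,0,0,0,0,0.08,0,0,0,0,0.08,0,0,0,0,0.06,0,0,0,0,0,0,0,0,0])

```text
t: 24.0
position: [0.6246, 0.0929, 0.0986]
tool_rot: [-3.142, -0.0, 2.982]
ft_force: [0.5, -0.2, -1.6]
finger_gap: 0.0255
finger_force: 39.9
```

>>> servo_tool(series=[0.04,0,0,0,0,0.04,0,0,0,0,0.04,0,0,0,0,0,0,0,0,0])

```text
t: 24.33
position: [0.6219, 0.0933, 0.0986]
tool_rot: [3.142, -0.0, 2.982]
ft_force: [0.3, 0.4, -0.7]
finger_gap: 0.0252
finger_force: 39.9
```

>>> servo_tool(series=[0.02,0,0,0,0,0.02,0,0,0,0,0,0,0,0,0])

```text
t: 24.58
position: [0.621, 0.0934, 0.0987]
tool_rot: [-3.142, -0.0, 2.982]
ft_force: [0.0, -0.5, -1.2]
finger_gap: 0.0259
finger_force: 39.9
```

>>> servo_tool(series=[0.02,0,0,0,0,0.02,0,0,0,0,0.02,0,0,0,0,0,0,0,0,0])

```text
t: 24.92
position: [0.6194, 0.0937, 0.0986]
tool_rot: [-3.142, -0.0, 2.982]
ft_force: [-0.2, 0.7, -2.0]
finger_gap: 0.0253
finger_force: 39.9
```

>>> servo_tool(series=[0.02,0,0,0,0,0.02,0,0,0,0,0.02,0,0,0,0,0,0,0,0,0])

```text
t: 25.25
position: [0.6179, 0.094, 0.0986]
tool_rot: [-3.142, -0.0, 2.982]
ft_force: [-0.7, 0.7, -1.5]
finger_gap: 0.0256
finger_force: 39.9
```

>>> servo_tool(series=[0.02,0,0,0,0,0.02,0,0,0,0,0.02,0,0,0,0,0,0,0,0,0])

```text
t: 25.58
position: [0.6176, 0.094, 0.0989]
tool_rot: [3.141, 0.002, 2.982]
ft_force: [5.0, 0.2, -4.4]
finger_gap: 0.0258
finger_force: 39.9
```

Now there's firm contact, with +5 N back and a downward pull, as from the wall and lip. I'll back off slightly and lift gently: if it's hooked, the lip will pull on the rail.

>>> servo_tool(series=[-0.04,0,0,0,0,0,0,0,0,0,0,0,0,0,0])

```text
t: 25.83
position: [0.6176, 0.094, 0.0988]
tool_rot: [3.142, 0.0, 2.982]
ft_force: [2.1, 0.4, -1.6]
finger_gap: 0.0255
finger_force: 39.9
```

>>> servo_tool(series=[0,0,-0.04,0,0,0,0,-0.04,0,0,0,0,0,0,0])

```text
t: 26.08
position: [0.6176, 0.094, 0.0998]
tool_rot: [3.142, 0.0, 2.982]
ft_force: [6.1, -0.3, -8.3]
finger_gap: 0.0256
finger_force: 39.9
```

It's hooked: the rail holds the lip against the lift. I'll ease back down, loosen the grip to 4 N so the block can turn in the pads, and swing the foot down along the arc.

>>> servo_tool(series=[0,0,0.04,0,0,0,0,0.04,0,0,0,0,0,0,0,0,0,0,0,0,0,0,0,0,0,0,0,0,0,0], force=4)

```text
t: 26.58
position: [0.6174, 0.0941, 0.0987]
tool_rot: [-3.142, -0.0, 2.982]
ft_force: [0.7, 1.0, -0.8]
finger_gap: 0.0262
finger_force: 4.0
```

>>> servo_tool(series=[0.05,0,0.07,0,0,0.05,0,0.07,0,0,0.05,0,0.075,0,0,0.05,0,0.08,0,0,0,0,0,0,0,0,0,0,0,0])

```text
t: 27.08
position: [0.6127, 0.0948, 0.0911]
tool_rot: [3.142, 0.0, 2.982]
ft_force: [4.0, -0.2, -3.1]
finger_gap: 0.0262
finger_force: 4.0
```

>>> servo_tool(series=[0.015,0,0.07,0,0,0.02,0,0.075,0,0,0.02,0,0.075,0,0,0,0,0,0,0,0,0,0,0,0])

```text
t: 27.5
position: [0.6108, 0.0951, 0.0854]
tool_rot: [-3.141, -0.001, 2.982]
ft_force: [1.1, 0.5, -1.9]
finger_gap: 0.0256
finger_force: 4.0
```

>>> servo_tool(series=[0.015,0,0.06,0,0,0.015,0,0.06,0,0,0,0,0,0,0,0,0,0,0,0])

```text
t: 27.83
position: [0.6106, 0.0952, 0.083]
tool_rot: [3.142, 0.0, 2.982]
ft_force: [-1.0, -1.4, 2.9]
finger_gap: 0.0259
finger_force: 4.0
```

The clip's ramp is touching the rail's lower edge (+4 N). Next I'll open, rise, close the fingers and press on the block's top.

>>> servo_tool(series=[0,0,0,0,0.45,0,0,0,0,0.45,0,0,0,0,0.45,0,0,0,0,0.45,0,0,-0.2,0,0.45,0,0,-0.5,0,0.45,0,0,-0.7,0,0.45,0,0,-0.7,0,0.45,0.14,0,-0.3,0,0.45,0,0,0,0,0,0,0,0,0,0,0,0,0,0,0], force=10)

```text
t: 28.83
position: [0.6064, 0.0957, 0.1421]
tool_rot: [-3.141, -0.001, 2.982]
ft_force: [0.7, 0.2, 0.1]
finger_gap: 0.0218
finger_force: 0.0
```

>>> servo_tool(series=[0,0,0,0,0,0,0,0,0,0,0,0,0,0,0,0,0,0,0,0,0,0,0.2,0,0,0,0,0.3,0,0,0,0,0.2,0,0,0,0,0,0,0])

```text
t: 29.5
position: [0.6058, 0.0957, 0.1231]
tool_rot: [-3.141, -0.003, 2.982]
ft_force: [0.3, 0.1, -0.3]
finger_gap: 0.001
finger_force: 0.0
```

>>> servo_tool(series=[0,0,0.06,0,0,0,0,0.06,0,0,0,0,0.06,0,0,0,0,0,0,0])

```text
t: 29.83
position: [0.607, 0.0957, 0.1206]
tool_rot: [-3.142, -0.0, 2.982]
ft_force: [-0.6, -0.5, -0.4]
finger_gap: 0.0003
finger_force: 0.0
```

>>> servo_tool(series=[0,0,0.04,0,0,0,0,0.04,0,0,0,0,0,0,0])

```text
t: 30.08
position: [0.607, 0.0957, 0.1187]
tool_rot: [-3.142, -0.0, 2.982]
ft_force: [0.4, -0.0, -0.4]
finger_gap: 0.0003
finger_force: 0.0
```

>>> servo_tool(series=[0,0,0.04,0,0,0,0,0.04,0,0,0,0,0.04,0,0,0,0,0,0,0])

```text
t: 30.42
position: [0.6069, 0.0957, 0.1155]
tool_rot: [-3.142, -0.0, 2.982]
ft_force: [-0.4, 0.6, -0.1]
finger_gap: 0.0006
finger_force: 0.0
```

>>> servo_tool(series=[0,0,0.04,0,0,0,0,0.04,0,0,0,0,0,0,0])

```text
t: 30.67
position: [0.6071, 0.0957, 0.1137]
tool_rot: [-3.142, 0.0, 2.982]
ft_force: [-0.1, 0.3, 0.3]
finger_gap: 0.0001
finger_force: 0.2
```

>>> servo_tool(series=[0,0,0.04,0,0,0,0,0.04,0,0,0,0,0,0,0])

```text
t: 30.92
position: [0.6065, 0.0959, 0.1123]
tool_rot: [-3.142, -0.001, 2.982]
ft_force: [-4.4, 0.4, 5.5]
finger_gap: 0.0003
finger_force: 2.4
```

>>> servo_tool(series=[0.03,0,0.03,0,0,0.03,0,0.03,0,0,0,0,0,0,0])

```text
t: 31.17
position: [0.6054, 0.096, 0.1099]
tool_rot: [-3.142, -0.0, 2.982]
ft_force: [-0.3, -0.1, 0.1]
finger_gap: 0.0001
finger_force: 0.0
```

>>> servo_tool(series=[0.01,0,0.03,0,0,0.01,0,0.03,0,0,0,0,0,0,0])

```text
t: 31.42
position: [0.6056, 0.0959, 0.1094]
tool_rot: [3.142, 0.001, 2.982]
ft_force: [-0.6, 0.2, 4.0]
finger_gap: 0.0005
finger_force: 1.8
```

>>> servo_tool(series=[0.01,0,0.03,0,0,0.01,0,0.03,0,0,0,0,0,0,0])

```text
t: 31.67
position: [0.6058, 0.0959, 0.1091]
tool_rot: [3.141, 0.003, 2.982]
ft_force: [-1.9, -0.5, 10.2]
finger_gap: 0.0006
finger_force: 4.9
```

>>> servo_tool(series=[0.0,0,0.02,0,0,0,0,0.02,0,0,0,0,0,0,0])

```text
t: 31.92
position: [0.6059, 0.0959, 0.1089]
tool_rot: [3.142, 0.003, 2.982]
ft_force: [-4.3, -0.7, 14.8]
finger_gap: 0.0003
finger_force: 7.4
```

It's stiff at about 15 N, so it's probably home. I'll lift away and check the fit by computing from the images.

>>> servo_tool(series=[0,0,-0.2,0,0,0,0,-0.8,0,0,0,0,-1,0,0,0,0,-1,0,0,0,0,-1,0,0,0.8,0,-1,0,0,1,0,-0.5,0,0,1,0,0,0,0,1,0,0,0,0,1,0,0,0,0,1,0,0,0,0,1,0,0,0,0])

```text
t: 32.92
position: [0.4354, 0.1232, 0.2433]
tool_rot: [-3.142, -0.001, 2.982]
ft_force: [-0.4, -0.2, -0.0]
finger_gap: 0.0005
finger_force: 0.0
```

>>> servo_tool(series=[0.8,-1,0,0,0,0.8,-1,0,0,0,0.8,-1,0,0,0,0.2,-1,0,0,0,0,-1,0,0,0,0,-1,0,0,0,0,-1,0,0,0,0,0,0,0,0])

```text
t: 33.58
position: [0.3443, -0.0425, 0.2438]
tool_rot: [-3.14, 0.0, 2.978]
ft_force: [0.7, -0.0, 0.9]
finger_gap: 0.0005
finger_force: 0.0
```

```bash
python3 - <<'E'
from bench import env
from h import *
print(env.get_state()["position"])
th=np.radians(-9.17);x=np.array([np.cos(th),np.sin(th),0]);y=np.array([-x[1],x[0],0]);zz=np.array([0,0,1.])
c1=.634*x+.1912*y+.1199*zz
def P3(phi,l):
    p=np.radians(phi);u=x*np.cos(p)+zz*np.sin(p);n=-x*np.sin(p)+zz*np.cos(p)
    return c1+((l[0]-23.5)*u+l[1]*y+(l[2]-9)*n)*1e-3
def pj(n,X): q=P[n]@np.r_[X,1];return q[:2]/q[2]
for n in("side","top"):
    f=env.capture(n)["frame"];cv2.imwrite(f"pics/end_{n}.png",f)
    q0=pj(n,P3(25,(0,0,30))).astype(int);w=28;x0,y0=q0-w
    c=f[y0:y0+2*w,x0:x0+2*w];h=cv2.cvtColor(c,cv2.COLOR_BGR2HSV)
    m=((h[...,0]<6)|(h[...,0]>172))&(h[...,1]>140)&(h[...,2]>90)
    k,lab,st,ce=cv2.connectedComponentsWithStats(m.astype(np.uint8))
    print(n,[(ce[i]+[x0,y0]).round(1).tolist()+[int(st[i,4])]+st[i,:4].tolist() for i in range(1,k) if st[i,4]>8])
    for phi in(15,20,25): print(phi,"blocktop",pj(n,P3(phi,(-16,0,51))).round(1),"cup",pj(n,P3(phi,(14,0,40))).round(1),"orig",(x0,y0))
E
```

```text
[ 0.34429802 -0.0424984   0.24375143]
side [[349.0, 146.3, 125, 14, 19, 15, 19]]
15 blocktop [347.9 140.4] cup [363.4 141.8] orig (np.int64(328), np.int64(120))
20 blocktop [346.6 142.1] cup [362.2 142.4] orig (np.int64(328), np.int64(120))
25 blocktop [345.6 143.9] cup [361.1 143. ] orig (np.int64(328), np.int64(120))
top [[226.7, 172.5, 55, 25, 18, 9, 8], [224.7, 186.6, 170, 20, 29, 16, 14]]
15 blocktop [222.5 186.3] cup [225.8 171. ] orig (np.int64(198), np.int64(151))
20 blocktop [222.6 187.8] cup [225.7 172.3] orig (np.int64(198), np.int64(151))
25 blocktop [222.8 189.2] cup [225.7 173.6] orig (np.int64(198), np.int64(151))
```

```bash
python3 - <<'E'
from h import *
th=np.radians(-9.17);x=np.array([np.cos(th),np.sin(th),0]);y=np.array([-x[1],x[0],0]);zz=np.array([0,0,1.])
c1=.634*x+.1912*y+.1199*zz
def P3(phi,l,dy=0):
    p=np.radians(phi);u=x*np.cos(p)+zz*np.sin(p);n=-x*np.sin(p)+zz*np.cos(p)
    return c1+y*dy+((l[0]-23.5)*u+l[1]*y+(l[2]-9)*n)*1e-3
def pj(n,X): q=P[n]@np.r_[X,1];return q[:2]/q[2]
hue={"red":lambda h:(h<5)|(h>174),"orange":lambda h:(h>=6)&(h<=13),"blue":lambda h:(h>=105)&(h<=125)}
for n in("side","top"):
    f=cv2.imread(f"pics/end_{n}.png");h=cv2.cvtColor(f,cv2.COLOR_BGR2HSV)
    for nm,dy in(("orange",-.165),("red",0),("blue",.165)):
        poly=lambda phi:np.array([pj(n,P3(phi,(a,b,51),dy)) for a,b in((-27,-13),(-5,-13),(-5,13),(-27,13))])
        cen=poly(25).mean(0).astype(int);x0,y0=cen-14
        hh=h[y0:y0+28,x0:x0+28].astype(int);m=hue[nm](hh[...,0])&(hh[...,1]>120)
        k,lab,st,ce=cv2.connectedComponentsWithStats(m.astype(np.uint8));i=1+np.argmax(st[1:,4])
        v=hh[...,2][lab==i];t=(lab==i)&(hh[...,2]>np.percentile(v,90)*.85)
        yx=np.argwhere(t);o=yx.mean(0)[::-1]+[x0,y0]
        print(n,nm,"obs",o.round(1),len(yx),"bbox",(yx.min(0)+[y0,x0])[::-1],(yx.max(0)+[y0,x0])[::-1],*[f"phi{p}: {np.round(o-poly(p).mean(0),1)}" for p in(13,18,25)])
E
```

```text
side orange obs [346.  204.4] 105 bbox [341 199] [351 210] phi13: [-2.8  7. ] phi18: [-1.3  5.4] phi25: [0.4 3. ]
side red obs [346.5 143.8] 72 bbox [342 139] [351 148] phi13: [-2.  4.] phi18: [-0.7  2.3] phi25: [ 0.9 -0.1]
side blue obs [346.4  99. ] 57 bbox [342  95] [351 103] phi13: [-1.8  6.2] phi18: [-0.5  4.6] phi25: [0.9 2.2]
top orange obs [308.4 203.5] 139 bbox [302 196] [314 210] phi13: [4.4 3.1] phi18: [4.5 1.5] phi25: [ 4.7 -0.5]
top red obs [223.3 188.1] 111 bbox [218 183] [229 193] phi13: [0.9 2.6] phi18: [0.8 0.9] phi25: [ 0.5 -1.1]
top blue obs [146.9 174.2] 113 bbox [141 169] [152 180] phi13: [5.8 3.4] phi18: [5.4 1.7] phi25: [ 4.8 -0.4]
```

The red block's image residuals match those of the two seated neighbours at 25°. It's also centred on the marks to about 2 mm, so I'm handing in.

```bash
python3 -c "
from bench import env
print(env.hand_in())"
```

```text
the job is handed in; nothing more can be done
None
```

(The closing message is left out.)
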